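# Close the polishing barrel with its screw plug

### The arm

A 6-joint arm with a two-finger parallel gripper is mounted at the origin on the work surface. World frame = base frame: x ahead of the robot, y to its left, z up, the work surface at z = 0. Lengths are in m, angles in rad, forces in N, time in s.
With the tool pointing down it reaches from about 0.375 to 0.975 m from the base axis. Payload 3.8 kg.
Tool frame: the origin (TCP) lies on the centre line of the jaws, within the pads' length; the fingertips stand 14 mm ahead of it and the grasp point (between the pads) lies 5 mm behind it; z points along the fingers, y is the line along which they close (so a half turn about z gives the same grasp; the last joint's range is limited). The gripper opens to 85 mm and grips with 20 to 120 N. Pads are 22 mm wide; open, the fingers measure 114 mm over their backs; the gripper's body (76 mm by 85 mm) begins 54 mm behind the grasp point. The pads swing forward as they close: fully open they stand 13 mm farther back than shut.
Start: joints at [1.167, 0.264, 1.604, -0, 1.274, -0.037], TCP at [0.242, 0.63, 0.245] pointing down, gripper open.
Joint ranges: [-2.63, 2.63], [-0.94, 2.18], [0.31, 2.57], [-1.31, 4.45], [0, 2.66], [-2.55, 2.55]. Speed limits (rad/s): [2.57, 2.57, 3.14, 3.14, 3.14, 3.14].

### API

Orientations are given as a rotation vector (axis times angle).
In Python, from workcell import bot, eyes, spot_in gives the robot as it stands.
- The arm moves only by the tool carry_out, never from a script. Its argument "series" is text: rows parted by semicolons, each of 4 numbers parted by spaces: the shift along the world's x, y, z in m, then the turn about the world's z in degrees. In form: tx ty tz roll; .... A call has 1 to 20 rows; each row shifts and turns the commanded pose from where the row before left it; what a row does not reach is not made up. A row lasts 1/8 s, in which the tool goes at most 62.5 mm and 10.7 degrees, less where a joint would pass 70% of its speed; a pose out of reach is approached as far as the arm can. A call is refused whole if a number of a shift passes 0.0625 or a number of a turn 10.7, either way. A call with a gripper value outside its range is refused whole. "jaw" is the gripper command: -1 is shut, 1 is fully open, values between are in proportion, set as the call begins (left out, the last holds). The fingers move at their own pace and stop on an object; "grip_force" is the grip in N (left out, the last holds). Time passes only in rows, so rows that do not move let the fingers close. It gives the time, the measured TCP pose, the force, the opening and the grip force at its end, in the units of the state.
- bot.read_state(): the state, without advancing time (a new reading comes with each control period).
- eyes.read_camera(name): name is "side" or "top" or "wrist"; returns (picture, depth): 384x512x3 uint8, blue, green, red; 384x512 float32, m along the optical axis (not along the pixel's ray), 0 where there is no reading.
- eyes.get_calibration(name): a dict with "K" (3x3 intrinsics, pixels), "position" and "rotation" of the camera in the world; the wrist camera has in their place "T_tool_cam" (4x4, takes a point from camera to tool coordinates, whose origin is the TCP and whose axes are the flange's). Camera axes: x right, y down, z forward; pixel columns grow to the right and rows downward; lengths in m; the calibration is good to about 2 mm. The wrist camera is an equidistant fisheye: a pixel r from the principal point sees the ray r / f radians off the axis. A picture is of the moment at which its call begins: read the wrist's pose just before it. get_calibration takes no time and is no camera call.
- bot.finish_job(): hands the job in; it is judged then, once.
Trained networks look in the newest picture that a camera, given by its name, has taken for a name from the list of things; names that differ only in an ending like _2 or _b are one class to them, and where a whole thing is asked for, a point or a joint stands for the part that bears it (a point fixed in the world has none). Each returns a list of dicts, best first, with "score" (0 to 1); they miss things now and then, are a little off and sometimes report something else, mostly with a low value. They report only what shows in the picture. A call takes as long as a camera call.
- spot_in(camera, target): "rect" ([centre column, centre row, width, height] in pixels, round what is visible of it).
The state is a dict: "time": time; "q": joint angles; "joint_vel": joint speeds; "joint_torque": joint torques, N m; "tool_pos": TCP position; "tcp_rot": TCP orientation; "wrist_force": force on the tool from outside, world axes, zero at the start; "torque": the same for the moment, N m; "width": opening from 0.0 (shut) to 1.0 (fully open); "grip_force": force on a finger pad.
Only numpy, scipy, OpenCV 4.12 (cv2) and the standard library are available. Lean on these libraries where they do the work, as an engineer would, in place of code of your own. Each camera call takes 0.05 s, during which the arm holds its last target. There are 200 camera calls.

### The job

Pick up the winged screw plug and set it upright in the threaded neck of the polishing barrel. Back it off (counter-clockwise from above) gently until its lugs drop into the thread starts, then screw it in clockwise until it is fully home, flange flat on the rim, and let go. Never force it, since the thread is easily crushed, and leave the other things on the bench where they are.

Things in the scene. Friction and masses are not known exactly. Their poses are not given: they have to be found in the camera images.
- wing (a point): Grip point of the steel screw plug, at mid-length of its wing: a flat upright bar 10 mm thick (along this point's y), 44 mm long (along x), 33 mm tall, standing on the plug's round flange (66 mm across, 6 mm thick). The point is 20 mm above the flange's upper face, 13 mm below the wing's top. z up the plug's axis. At the start the plug stands upright on its nose, this point 63 mm above the bench.
- flange (a point): Centre of the flange's underside, 26 mm below the wing point; z up the plug's axis. Level with the rim point when the plug is fully home. Below it a spigot 40 mm across, 37 mm long, its last 10 mm tapering to a 30 mm nose.
- lugs (a point): Point on the plug's axis, 17 mm below the flange's underside, level with the middle of its three round lugs, which are 6 mm thick, 120 degrees apart and reach 26.5 mm from the axis.
- rim (a point): Centre of the mouth of the barrel's neck, level with its rim, 115 mm above the bench; z up. Neck 74 mm across, 58 mm inside. Inside is a right-hand thread with three starts 120 degrees apart, bore 43 mm. Where the starts lie differs every time and does not follow from this point's axes.
- thread_top (a point): On the neck's axis, 4 mm below the rim: top of the thread. Set in anywhere, the lugs rest on it, flange 14 to 16 mm above the rim (11 to 18 mm on the tooth before each start). Backed off (counter-clockwise from above) within 120 degrees they ride up 2 mm, then can drop about 10 mm into the starts; not let down there, they ride over a 4 mm tooth. Turned clockwise up here they jam on the teeth.
- thread_in (a point): On the neck's axis, 14.5 mm below the rim: floor of the starts. Dropped in, the flange is 5.5 mm above the rim. A start leaves 16 degrees of free turn; backing off further jams. Clockwise turning, with the plug kept down, draws it down 1 mm per 10 degrees (1.5 mm up-and-down play); the flange meets the rim after 60 to 90 degrees and the plug stays there.
- plug: The same plug, 0.2 to 0.33 kg, 76 mm tall; origin at its nose's end, 37 mm below the flange point, 63 mm below the wing point; z up its axis, x along the wing.
- barrel: The polishing barrel: an aluminium drum 92 mm across with a narrower neck, on a square grey 120 mm stand bolted to the bench, so it does not move. Origin on the bench under the middle of the neck, 115 mm below the rim point; z up. Pressing or jamming the plug against it with more than 40 N crushes the thread.
- scriber: Bystander: brass scriber 150 mm long, 10 mm thick, lying on the tray between barrel and plug, roughly along the x axis; origin under its middle.
- bung: Bystander: black rubber bung, 42 mm across, 30 mm tall; origin under its middle.
- gempot: Bystander: small gem jar, 40 mm across, 35 mm tall; origin under its middle.
- brush: Bystander: bench brush lying beyond the tray; origin under its middle.
- gempot2: Bystander: second small gem jar like the first; origin under its middle.
- file: Bystander: wood-handled screwdriver lying to the left of the tray; origin under its middle.
- pitchdisc: Bystander: amber pitch disc 90 mm across, 18 mm tall, right of the tray; origin under its middle.

How it is judged:
On the way:
1. the plug, upright in the neck, has dropped into the thread starts (horizontal distance between flange and rim below 0.004 m and z of flange in the frame of rim between 0.003 and 0.0085 m and angle between flange's own z axis and vertical below 0.1 rad), for 0.1 s.
At the end, for the whole second after the job is handed in: The plug is screwed home: flange within 1.5 mm of the rim in height and within 4 mm of its centre, plug upright within 3 degrees, at rest and let go; the bystanders have stayed within 30 mm of where they were (horizontal distance between flange and rim below 0.004 m and z of flange in the frame of rim below 0.0015 m and angle between flange's own z axis and vertical below 0.05 rad and linear speed of plug below 0.01 m/s and distance of each of scriber, bung, gempot, brush, gempot2, file, pitchdisc from where it was at the start of the episode below 0.03 m); the robot touches nothing.
It fails at once if the plug is pressed or jammed against the barrel with more than 40 N (contact force between plug and barrel above 40 N).
It fails at once if a bystander is shifted by more than 30 mm (distance of any of scriber, bung, gempot, brush, gempot2, file, pitchdisc from where it was at the start of the episode above 0.03 m).
It also fails if it takes over 72 s, if anything falls off the work surface, if the arm or the gripper's body presses on something with over 40 N, if the wrist force passes 120 N, or if a joint passes its speed limit or range.

## Working session

There is one attempt and no reset: what is moved stays moved. The work goes in short steps, Python scripts to look and compute and a tool call to move; the robot and the scene stay as the last step left them, time stands still between calls to the robot, and variables do not carry over. Pictures are saved under pics/ and viewed, at most 10 in all, crops included, and the job is handed in when it is done.

Besides the shell and the picture viewer there is one more tool, called after "Request:" by a JSON object that holds its "api" and its "payload", one argument or row to a line. carry_out: Moves the arm, as the interface text tells. Its arguments: {"type":"object","properties":{"series":{"type":"string"},"jaw":{"type":"number"},"grip_force":{"type":"number"}},"required":["series"]}

```bash
mkdir -p pics
cat > h.py <<'E'
import numpy as np, cv2
from workcell import bot, eyes, spot_in
def cloud(name):
    c=eyes.get_calibration(name); p,d=eyes.read_camera(name); K=np.array(c["K"])
    v,u=np.mgrid[:384,:512]
    P=np.stack([(u-K[0,2])/K[0,0]*d,(v-K[1,2])/K[1,1]*d,d],-1)
    W=P@np.array(c["rotation"]).T+np.array(c["position"]); W[d==0]=np.nan
    return p,d,W
E
python3 - <<'E'
from h import *
s=bot.read_state(); print({k:np.round(v,3) for k,v in s.items()})
ims=[]
for n in("top","side"):
    p,d,W=cloud(n); ims.append(p); np.save(n,W); cv2.imwrite(n+".png",p)
    for t in("plug","barrel","wing","rim","scriber"):
        for r in spot_in(n,t)[:2]:
            x,y,w,h=r["rect"]; print(n,t,round(r["score"],2),np.round(r["rect"]),np.round(W[int(y),int(x)],3))
cv2.imwrite("pics/a.png",cv2.resize(np.vstack([ims[0],ims[1]]),(450,600+75-75)) if 0 else np.hstack([cv2.resize(i,(400,300)) for i in ims]))
cv2.imwrite("pics/a.png",cv2.resize(ims[0],(800,600)))
print(eyes.get_calibration("top"),eyes.get_calibration("side")["position"])
E
```

```text
{'time': np.float64(0.0), 'q': array([ 1.167,  0.265,  1.605, -0.   ,  1.274, -0.037]), 'joint_vel': array([ 0.001, -0.001,  0.   , -0.002,  0.   ,  0.001]), 'joint_torque': array([ 2.0000e-03, -5.1509e+01, -3.6733e+01,  0.0000e+00,  1.2000e-02,
       -0.0000e+00]), 'tool_pos': array([0.242, 0.629, 0.244]), 'tcp_rot': array([-5.730e-01, -3.088e+00,  3.000e-03]), 'wrist_force': array([ 0.222, -0.247, -0.188]), 'torque': array([ 0.06 , -0.037, -0.02 ]), 'grip_force': np.float64(0.0), 'width': np.float64(1.003)}Traceback (most recent call last):
  File "<stdin>", line 5, in <module>
  File "h.py", line 7, in cloud
    W=P@np.array(c["rotation"]).T+np.array(c["position"]); W[d==0]=np.nan
      ~~~~~~~~~~~~~~~~~~~~~~~~~~~^~~~~~~~~~~~~~~~~~~~~~~~
ValueError: operands could not be broadcast together with shapes (384,512) (3,)
```

```bash
sed -i 's/np.array(c\["rotation"\]).T/cv2.Rodrigues(np.array(c["rotation"],float))[0].T/' h.py
python3 - <<'E'
from h import *
print(eyes.get_calibration("top"),eyes.get_calibration("side"))
for n in("top","side"):
    p,d,W=cloud(n); np.save(n,W); cv2.imwrite(n+".png",p)
    for t in("plug","barrel","wing","rim","scriber"):
        for r in spot_in(n,t)[:2]:
            x,y,w,h=r["rect"]; print(n,t,round(r["score"],2),np.round(r["rect"]),np.round(W[int(y),int(x)],3))
    if n=="top": cv2.imwrite("pics/a.png",cv2.resize(p,(800,600)))
E
```

```text
{'K': array([[438.69186659,   0.        , 252.68880707],
       [  0.        , 438.69186659, 189.81594524],
       [  0.        ,   0.        ,   1.        ]]), 'position': array([0.54966959, 0.01928135, 1.23640089]), 'rotation': array([-2.20071366,  2.17752532, -0.07304486])} {'K': array([[450.61089699,   0.        , 258.15002144],
       [  0.        , 450.61089699, 188.7894247 ],
       [  0.        ,   0.        ,   1.        ]]), 'position': array([-0.00509481,  1.04665935,  1.08347352]), 'rotation': array([-0.7233692 ,  2.53504454, -1.20111927])}
top plug 0.8 [179. 225.  24.  24.] [0.533 0.211 0.073]
top barrel 0.78 [301. 211.  51.  52.] [ 0.571 -0.112  0.06 ]
top barrel 0.63 [202. 133.  13.   9.] [0.784 0.159 0.036]
top wing 0.56 [178. 224.  27.  28.] [0.535 0.215 0.071]
top rim 0.93 [302. 210.  49.  54.] [ 0.573 -0.115  0.064]
top scriber 0.75 [180. 228.  25.  23.] [0.524 0.216 0.044]
top scriber 0.58 [262. 221.   5.  48.] [ 0.543 -0.01  -0.002]
side plug 0.71 [286. 213.   6.   1.] [0.544 0.001 0.014]
side plug 0.42 [256. 170.  41.  24.] [ 0.763 -0.147  0.023]
side barrel 0.58 [297. 186.  46.  39.] [0.251 0.525 0.618]
side rim 0.94 [297. 186.  50.  44.] [0.251 0.525 0.618]
side scriber 0.55 [293. 216.  14.   8.] [ 0.524 -0.006  0.008]
```

View pics/a.png

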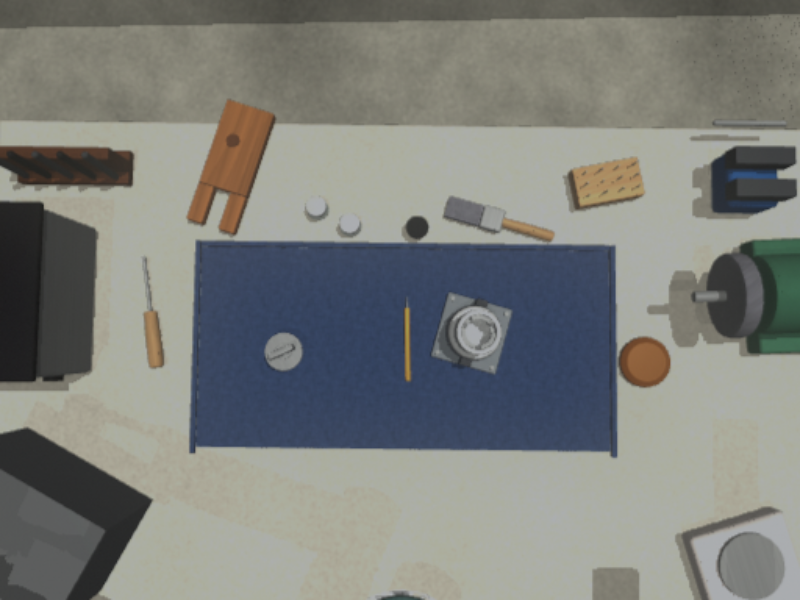

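The top view shows the plug at about (283,351), wing slanted, and the barrel neck at (474,332); scriber lies between at (407,340). Now the geometry from depth.

Run:
```python
from h import *
W=np.load("top.npy"); P=W.reshape(-1,3)
def sel(c,r,lo,hi): 
    m=(np.hypot(P[:,0]-c[0],P[:,1]-c[1])<r)&(P[:,2]>lo)&(P[:,2]<hi); return P[m]
for c,lo,hi in(((.533,.211),.032,.052),((.533,.211),.06,.09),((.571,-.112),.1,.13)):
    q=sel(c,.06,lo,hi); 
    (x,y),r=cv2.minEnclosingCircle(q[:,:2].astype(np.float32)); print(len(q),q.mean(0).round(4),(x,y,r),cv2.minAreaRect(q[:,:2].astype(np.float32)))
print(np.nanmedian(P[(abs(P[:,0]-.45)<.03)&(abs(P[:,1]-.1)<.05)],0))
a=cv2.imread("top.png"); 
cv2.imwrite("pics/b.png",np.hstack([cv2.resize(a[200:250,155:205],(400,400),interpolation=2),cv2.resize(a[180:240,270:330],(400,400),interpolation=2)]))
```

```text
390 [0.5316 0.2105 0.0419] (0.5317787528038025, 0.21176816523075104, 0.032884612679481506) ((0.5313212275505066, 0.21115855872631073), (0.0636100172996521, 0.06307777762413025), 47.961639404296875)
68 [0.5316 0.2107 0.0737] (0.5326077938079834, 0.21195507049560547, 0.02199408784508705) ((0.5316669344902039, 0.21152371168136597), (0.009947649203240871, 0.04365287721157074), 25.230878829956055)
414 [ 0.5678 -0.1191  0.1115] (0.5678762793540955, -0.11915310472249985, 0.03705069050192833) ((0.567584216594696, -0.11916375160217285), (0.07179444283246994, 0.07210781425237656), 0.5821778774261475)
[ 0.44960153  0.10149791 -0.00067482]
```

View pics/b.png

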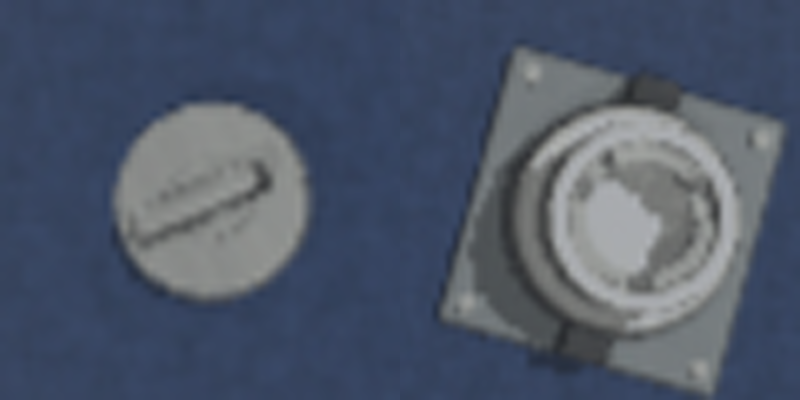

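Request:
{"api": "carry_out", "payload": {
  "series": "0.029 -0.042 -0.008 -4.4; 0.029 -0.042 -0.008 -4.4; 0.029 -0.042 -0.008 -4.4; 0.029 -0.042 -0.008 -4.4; 0.029 -0.042 -0.008 -4.4; 0.029 -0.042 -0.008 -4.4; 0.029 -0.042 -0.008 -4.4; 0.029 -0.042 -0.008 -4.4; 0.029 -0.042 -0.008 -4.4; 0.029 -0.04 -0.008 -4.4; 0 0 0 0; 0 0 0 0",
  "jaw": 0.2,
  "grip_force": 20
}}

```text
time: 2.15
tool_pos: [0.5319, 0.2122, 0.1653]
tcp_rot: [-1.689, -2.649, -0.0]
wrist_force: [-0.8, 0.7, -0.6]
width: 0.602
grip_force: 0.0
```

```bash
cat >> h.py <<'E'
def wcloud():
    s=bot.read_state(); c=eyes.get_calibration("wrist"); p,d=eyes.read_camera("wrist"); K=np.array(c["K"])
    v,u=np.mgrid[:384,:512]; dx,dy=u-K[0,2],v-K[1,2]; r=np.hypot(dx,dy)+1e-9; th=r/K[0,0]
    t=np.tan(th); P=np.stack([dx/r*t*d,dy/r*t*d,d,np.ones_like(d)],-1)
    T=np.eye(4); T[:3,:3]=cv2.Rodrigues(np.array(s["tcp_rot"]))[0]; T[:3,3]=s["tool_pos"]
    W=(P@(T@np.array(c["T_tool_cam"])).T)[...,:3]; W[(d==0)|(th>1.4)]=np.nan
    return s,p,d,W
E
python3 - <<'E'
from h import *
s,p,d,W=wcloud(); np.save("w",W); cv2.imwrite("pics/c.png",p)
R=cv2.Rodrigues(np.array(s["tcp_rot"]))[0]; print(s["time"],s["tool_pos"],np.degrees(np.arctan2(R[1,1],R[0,1])),R[:,2],s["q"],s["width"])
P=W.reshape(-1,3)
for lo,hi in((.03,.05),(.066,.085)):
    m=(np.hypot(P[:,0]-.532,P[:,1]-.211)<.05)&(P[:,2]>lo)&(P[:,2]<hi); q=P[m]
    if len(q): print(len(q),q.mean(0).round(4),cv2.minEnclosingCircle(q[:,:2].astype(np.float32)),cv2.minAreaRect(q[:,:2].astype(np.float32)))
E
```

```text
2.15 [0.53194608 0.21221003 0.16534268] 24.96072976065516 [-3.81939760e-04  4.71757272e-04 -9.99999816e-01] [ 3.35760701e-01  1.35730191e-01  1.90978452e+00  6.42213509e-04
  1.09628320e+00 -1.00179663e-01] 0.601559623491969
3423 [0.5295 0.213  0.0426] ((0.5301023125648499, 0.21049541234970093), 0.03309983015060425) ((0.5302725434303284, 0.21104073524475098), (0.06428346782922745, 0.06455176323652267), 25.305782318115234)
675 [0.5293 0.2123 0.0747] ((0.5294289588928223, 0.21032239496707916), 0.02220708131790161) ((0.5299274325370789, 0.21055592596530914), (0.009345756843686104, 0.04361116886138916), 25.103816986083984)
```

View pics/c.png

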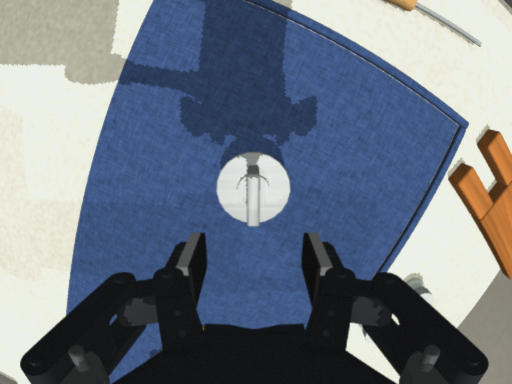

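The wrist view shows the plug centred between the jaws at (253,187), wing aligned with the fingers' gap. Descend and grip.

Request:
{"api": "carry_out", "payload": {
  "series": "-0.001 -0.001 -0.03 0; 0 0 -0.03 0; 0 0 -0.025 0; 0 0 -0.017 0; 0 0 0 0; 0 0 0 0"
}}

```text
time: 2.95
tool_pos: [0.5318, 0.2118, 0.0643]
tcp_rot: [1.687, 2.649, 0.002]
wrist_force: [0.6, -0.4, 0.6]
width: 0.601
grip_force: 0.0
```

Request:
{"api": "carry_out", "payload": {
  "series": "0 0 0 0; 0 0 0 0; 0 0 0 0; 0 0 0 0; 0 0 0 0; 0 0 0 0; 0 0 0 0; 0 0 0 0",
  "jaw": -1,
  "grip_force": 30
}}

```text
time: 3.95
tool_pos: [0.5318, 0.2113, 0.0642]
tcp_rot: [1.688, 2.649, 0.002]
wrist_force: [0.2, -0.7, 6.2]
width: 0.111
grip_force: 30.4
```

Request:
{"api": "carry_out", "payload": {
  "series": "0 0 0.02 0; 0 0 0.04 0; 0 0 0.04 0; 0 0 0.03 0; 0 0 0.016 0; 0 0 0 0; 0 0 0 0"
}}

```text
time: 4.82
tool_pos: [0.53, 0.2107, 0.2076]
tcp_rot: [-1.687, -2.648, 0.004]
wrist_force: [0.8, 0.5, -2.7]
width: 0.109
grip_force: 29.6
```

Run:
```python
from h import *
s,p,d,W=wcloud(); cv2.imwrite("pics/d.png",p); print(s["tool_pos"],s["wrist_force"],s["width"])
```

```text
[0.52998733 0.21072237 0.20760026] [ 0.82240417  0.48505431 -2.70678319] 0.10892312620162661
```

View pics/d.png

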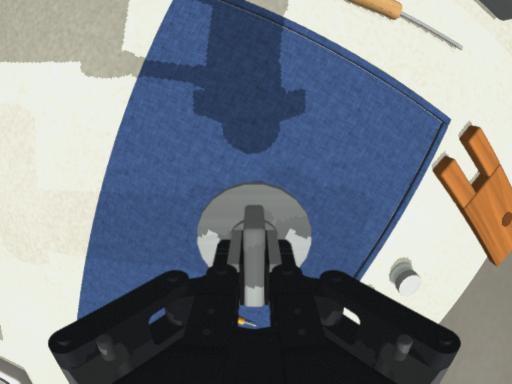

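The plug is held upright, flange visible under the jaws. Move above the neck, turning clockwise for room.

Request:
{"api": "carry_out", "payload": {
  "series": "0.002 -0.019 0.003 -2.5; 0.004 -0.036 0 -5; 0.004 -0.036 0 -5; 0.004 -0.036 0 -5; 0.004 -0.036 0 -5; 0.004 -0.036 0 -5; 0.004 -0.036 0 -5; 0.004 -0.036 0 -5; 0.004 -0.036 0 -5; 0.003 -0.023 0 -2.5; 0 0 0 0; 0 0 0 0"
}}

```text
time: 6.38
tool_pos: [0.5674, -0.119, 0.2116]
tcp_rot: [-2.573, -1.8, 0.001]
wrist_force: [1.0, 0.7, -2.1]
width: 0.114
grip_force: 29.5
```

Run:
```python
from h import *
s,p,d,W=wcloud(); np.save("w",W); R=cv2.Rodrigues(np.array(s["tcp_rot"]))[0]; print(s["time"],s["tool_pos"],np.degrees(np.arctan2(R[1,1],R[0,1])),s["q"],s["wrist_force"])
P=W.reshape(-1,3); t=np.array(s["tool_pos"])
q=P[(np.hypot(*(P[:,:2]-t[:2]).T)<.05)&(abs(P[:,2]-.115)<.006)];print("rim",len(q),q.mean(0) if len(q) else 0)
def fit(q): 
    A=np.c_[2*q[:,:2],np.ones(len(q))]; x=np.linalg.lstsq(A,(q[:,:2]**2).sum(1),rcond=None)[0]; return x[:2],np.sqrt(x[2]+x[:2]@x[:2])
h,b=np.histogram(P[:,2][np.hypot(*(P[:,:2]-t[:2]).T)<.05],np.arange(.1,.26,.003)); print([(round(x,3),n) for x,n in zip(b,h) if n>20])
p2,d2=eyes.read_camera("side"); cv2.imwrite("pics/e.png",np.hstack([cv2.resize(p,(400,300)),cv2.resize(p2[110:230,230:390],(400,300))]))
t2,_,Wt=cloud("top"); cv2.imwrite("top2.png",t2); np.save("top2",Wt)
```

```text
6.375 [ 0.56736369 -0.11900352  0.21155864] -20.06145348818222 [-2.49884443e-01  1.09808445e-01  1.84888718e+00  3.14138582e-04
  1.18452563e+00  1.00135493e-01] [ 1.00745811  0.71364964 -2.05537631]
rim 1709 [ 0.57525441 -0.10134968  0.11292344]
[(np.float64(0.1), np.int64(55)), (np.float64(0.103), np.int64(42)), (np.float64(0.106), np.int64(236)), (np.float64(0.109), np.int64(432)), (np.float64(0.112), np.int64(1196)), (np.float64(0.115), np.int64(81)), (np.float64(0.184), np.int64(99)), (np.float64(0.187), np.int64(3712)), (np.float64(0.19), np.int64(1224)), (np.float64(0.193), np.int64(132)), (np.float64(0.196), np.int64(45)), (np.float64(0.199), np.int64(68)), (np.float64(0.202), np.int64(117)), (np.float64(0.205), np.int64(176)), (np.float64(0.208), np.int64(195)), (np.float64(0.211), np.int64(212)), (np.float64(0.214), np.int64(201)), (np.float64(0.217), np.int64(223)), (np.float64(0.22), np.int64(1566)), (np.float64(0.223), np.int64(466)), (np.float64(0.226), np.int64(169)), (np.float64(0.229), np.int64(132)), (np.float64(0.232), np.int64(471)), (np.float64(0.235), np.int64(178)), (np.float64(0.238), np.int64(305)), (np.float64(0.241), np.int64(657)), (np.float64(0.244), np.int64(742)), (np.float64(0.247), np.int64(929)), (np.float64(0.25), np.int64(1783)), (np.float64(0.253), np.int64(1719)), (np.float64(0.256), np.int64(953))]
```

View pics/e.png

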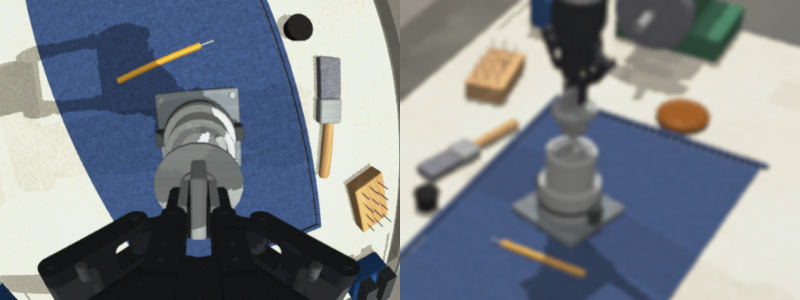

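```bash
cat > fit.py <<'E'
from h import *
from scipy.optimize import least_squares
def edge(P,z0,z1,c,R):
    c=np.array(c,float); q=P[(P[:,2]>z0)&(P[:,2]<z1)][:,:2]
    for _ in range(4):
        v=q-c; r=np.hypot(*v.T); a=np.round(np.degrees(np.arctan2(v[:,1],v[:,0]))/4); e=[]
        for k in np.unique(a):
            m=(a==k)&(r<R+.006)
            if m.sum()>2 and r[m].max()>R-.006: e.append(q[m][r[m].argmax()])
        e=np.array(e); f=least_squares(lambda x:np.hypot(*(e-x).T)-R,c,loss="soft_l1",f_scale=.0007); c=f.x
    return c.round(4),len(e),np.abs(f.fun).mean().round(5)
E
python3 - <<'E'
from fit import *
P=np.load("w.npy").reshape(-1,3)
print("flange",edge(P,.184,.194,(.5674,-.119),.033)); print("rim",edge(P,.110,.118,(.568,-.119),.037))
P=np.load("top.npy").reshape(-1,3)
print("toprim",edge(P,.108,.118,(.568,-.119),.037),"topplug",edge(P,.036,.048,(.532,.211),.033))
P=np.load("top2.npy").reshape(-1,3)
print("top2 flange",edge(P,.18,.195,(.568,-.119),.033))
E
```

```text
flange (array([ 0.5663, -0.1199]), 65, np.float64(0.00038))
rim (array([ 0.5672, -0.1209]), 48, np.float64(0.00037))
toprim (array([ 0.5676, -0.1192]), 81, np.float64(0.00156)) topplug (array([0.5311, 0.2121]), 77, np.float64(0.00188))Traceback (most recent call last):
  File "<stdin>", line 7, in <module>
  File "fit.py", line 10, in edge
    e=np.array(e); f=least_squares(lambda x:np.hypot(*(e-x).T)-R,c,loss="soft_l1",f_scale=.0007); c=f.x
                     ~~~~~~~~~~~~~^^^^^^^^^^^^^^^^^^^^^^^^^^^^^^^^^^^^^^^^^^^^^^^^^^^^^^^^^^^^^^
    return func(*args, **kwargs)
    vector_fun = VectorFunction(
        fun_wrapped,
    ...<6 lines>...
        workers=workers
    )
    self._update_fun()
    ~~~~~~~~~~~~~~~~^^
    self.f = self.fun_wrapped(xp_copy(self.x))
             ~~~~~~~~~~~~~~~~^^^^^^^^^^^^^^^^^
    return np.atleast_1d(self.fun(x))
                         ~~~~~~~~^^^
    return self.f(x, *self.args, **self.kwargs)
           ~~~~~~^^^^^^^^^^^^^^^^^^^^^^^^^^^^^^
  File "fit.py", line 10, in <lambda>
    e=np.array(e); f=least_squares(lambda x:np.hypot(*(e-x).T)-R,c,loss="soft_l1",f_scale=.0007); c=f.x
                                                       ~^~
ValueError: operands could not be broadcast together with shapes (0,) (2,)
```

Request:
{"api": "carry_out", "payload": {
  "series": "0.0007 -0.0008 -0.01 0; 0 0 -0.012 0; 0 0 -0.01 0; 0 0 -0.006 0; 0 0 0 0; 0 0 0 0",
  "grip_force": 20
}}

```text
time: 7.28
tool_pos: [0.5691, -0.1198, 0.1746]
tcp_rot: [2.573, 1.801, 0.001]
wrist_force: [0.2, 0.2, -2.1]
width: 0.111
grip_force: 29.5
```

Run:
```python
from fit import *
s,p,d,W=wcloud(); P=W.reshape(-1,3); t=s["tool_pos"]; print(t,s["wrist_force"])
print("flange",edge(P,t[2]-.028,t[2]-.018,t[:2],.033)); print("rim",edge(P,.110,.118,(.568,-.119),.037))
```

```text
[ 0.56905091 -0.11981673  0.17457918] [ 0.18292598  0.17453162 -2.08028323]
flange (array([ 0.568 , -0.1207]), 64, np.float64(0.00036))
rim (array([ 0.5673, -0.1209]), 44, np.float64(0.00027))
```

Request:
{"api": "carry_out", "payload": {
  "series": "-0.0005 0 -0.004 0; 0 0 -0.004 0; 0 0 -0.003 0; 0 0 -0.002 0; 0 0 0 0",
  "grip_force": 20
}}

```text
time: 7.95
tool_pos: [0.5681, -0.1196, 0.161]
tcp_rot: [-2.573, -1.801, 0.001]
wrist_force: [-0.2, 0.0, -2.6]
width: 0.115
grip_force: 29.5
```

Request:
{"api": "carry_out", "payload": {
  "series": "0 0 -0.001 0; 0 0 -0.001 0; 0 0 0 0",
  "jaw": -1,
  "grip_force": 20
}}

```text
time: 8.32
tool_pos: [0.5682, -0.1197, 0.1592]
tcp_rot: [-2.574, -1.801, 0.0]
wrist_force: [-0.5, -0.5, -2.6]
width: 0.107
grip_force: 29.5
```

Request:
{"api": "carry_out", "payload": {
  "series": "0 0 -0.001 0; 0 0 0 0"
}}

```text
time: 8.57
tool_pos: [0.5682, -0.1197, 0.1582]
tcp_rot: [-2.574, -1.802, 0.0]
wrist_force: [0.4, -0.0, -2.3]
width: 0.11
grip_force: 29.5
```

Request:
{"api": "carry_out", "payload": {
  "series": "0 0 -0.001 0; 0 0 0 0"
}}

```text
time: 8.82
tool_pos: [0.5682, -0.1197, 0.1572]
tcp_rot: [-2.574, -1.801, 0.0]
wrist_force: [0.3, 0.3, -2.9]
width: 0.113
grip_force: 29.5
```

Request:
{"api": "carry_out", "payload": {
  "series": "0 0 -0.001 0; 0 0 0 0"
}}

```text
time: 9.07
tool_pos: [0.5682, -0.1197, 0.1562]
tcp_rot: [-2.574, -1.801, 0.0]
wrist_force: [-0.1, 0.1, -1.9]
width: 0.108
grip_force: 29.5
```

Request:
{"api": "carry_out", "payload": {
  "series": "0 0 -0.001 0; 0 0 0 0"
}}

```text
time: 9.32
tool_pos: [0.5683, -0.1198, 0.1553]
tcp_rot: [2.574, 1.802, 0.0]
wrist_force: [0.2, -0.1, -1.4]
width: 0.112
grip_force: 29.5
```

Request:
{"api": "carry_out", "payload": {
  "series": "0 0 -0.001 0; 0 0 0 0"
}}

```text
time: 9.57
tool_pos: [0.5684, -0.1198, 0.1543]
tcp_rot: [2.573, 1.802, 0.0]
wrist_force: [-0.1, -0.6, -1.7]
width: 0.109
grip_force: 29.6
```

Request:
{"api": "carry_out", "payload": {
  "series": "0 0 -0.001 0; 0 0 0 0"
}}

```text
time: 9.82
tool_pos: [0.5684, -0.1198, 0.1534]
tcp_rot: [2.573, 1.802, 0.0]
wrist_force: [0.4, -1.1, -1.2]
width: 0.108
grip_force: 29.8
```

Request:
{"api": "carry_out", "payload": {
  "series": "0 0 -0.001 0; 0 0 0 0"
}}

```text
time: 10.07
tool_pos: [0.5683, -0.1197, 0.1521]
tcp_rot: [2.574, 1.801, 0.0]
wrist_force: [1.0, -0.9, -1.9]
width: 0.109
grip_force: 29.6
```

Run:
```python
from fit import *
s,p,d,W=wcloud(); P=W.reshape(-1,3); t=s["tool_pos"]; print(t,s["wrist_force"],s["torque"])
q=P[(np.hypot(*(P[:,:2]-t[:2]).T)<.05)]; h,b=np.histogram(q[:,2],np.arange(.1,.15,.002)); print([(round(float(x),3),int(n)) for x,n in zip(b,h)])
print("flange",edge(P,t[2]-.030,t[2]-.016,t[:2],.033)); print("rim",edge(P,.108,.117,(.568,-.119),.037))
cv2.imwrite("pics/f.png",p)
```

```text
[ 0.56831163 -0.11972587  0.15210977] [ 0.95122117 -0.92341372 -1.91488195] [-0.12993569 -0.13845717  0.02659239]
[(0.1, 51), (0.102, 63), (0.104, 60), (0.106, 58), (0.108, 63), (0.11, 80), (0.112, 775), (0.114, 827), (0.116, 2), (0.118, 0), (0.12, 0), (0.122, 2), (0.124, 32), (0.126, 92), (0.128, 2083), (0.13, 2782), (0.132, 97), (0.134, 89), (0.136, 26), (0.138, 25), (0.14, 53), (0.142, 65), (0.144, 91), (0.146, 116)]
flange (array([ 0.5673, -0.1206]), 63, np.float64(0.00037))
rim (array([ 0.5672, -0.1208]), 49, np.float64(0.00029))
```

View pics/f.png

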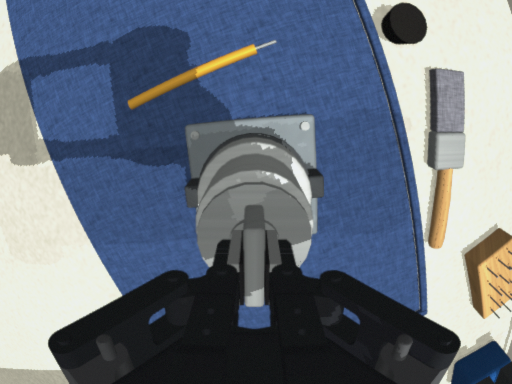

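The view shows the flange centred over the neck, underside about 10 mm above the rim, below the thread-top resting height: the lugs may already be over the starts. Keep lowering gently.

Request:
{"api": "carry_out", "payload": {
  "series": "0 0 -0.001 0; 0 0 0 0"
}}

```text
time: 10.38
tool_pos: [0.5679, -0.1196, 0.1508]
tcp_rot: [-2.573, -1.801, 0.001]
wrist_force: [-0.3, -0.1, -2.3]
width: 0.11
grip_force: 29.5
```

Request:
{"api": "carry_out", "payload": {
  "series": "0 0 -0.001 0; 0 0 0 0"
}}

```text
time: 10.62
tool_pos: [0.568, -0.1196, 0.15]
tcp_rot: [-2.573, -1.801, 0.001]
wrist_force: [-0.4, -0.1, -2.0]
width: 0.112
grip_force: 29.5
```

Request:
{"api": "carry_out", "payload": {
  "series": "0 0 -0.001 0; 0 0 0 0"
}}

```text
time: 10.88
tool_pos: [0.5682, -0.1197, 0.1492]
tcp_rot: [-2.573, -1.802, 0.0]
wrist_force: [-0.6, 0.4, -2.8]
width: 0.112
grip_force: 29.5
```

Request:
{"api": "carry_out", "payload": {
  "series": "0 0 -0.001 0; 0 0 0 0"
}}

```text
time: 11.12
tool_pos: [0.5682, -0.1197, 0.1482]
tcp_rot: [-2.574, -1.801, 0.0]
wrist_force: [0.2, 1.1, -2.5]
width: 0.112
grip_force: 29.5
```

Request:
{"api": "carry_out", "payload": {
  "series": "0 0 -0.001 0; 0 0 0 0"
}}

```text
time: 11.38
tool_pos: [0.5684, -0.1197, 0.1476]
tcp_rot: [2.573, 1.801, 0.0]
wrist_force: [0.3, -0.2, -0.4]
width: 0.112
grip_force: 29.9
```

Request:
{"api": "carry_out", "payload": {
  "series": "0 0 -0.0005 0; 0 0 0 0"
}}

```text
time: 11.62
tool_pos: [0.5685, -0.1198, 0.1475]
tcp_rot: [2.573, 1.801, 0.001]
wrist_force: [-2.0, 0.5, 3.2]
width: 0.113
grip_force: 30.3
```

Floor of the starts reached at the expected height (flange ≈5.5 mm above the rim). Start clockwise, watching the force.

Request:
{"api": "carry_out", "payload": {
  "series": "0 0 0 -4; 0 0 0 -4; 0 0 0 0"
}}

```text
time: 12.0
tool_pos: [0.5691, -0.1199, 0.1474]
tcp_rot: [2.691, 1.618, 0.002]
wrist_force: [0.5, 0.1, 3.7]
width: 0.11
grip_force: 30.2
```

Request:
{"api": "carry_out", "payload": {
  "series": "0 0 0 -4; 0 0 0 -4; 0 0 0 0"
}}

```text
time: 12.38
tool_pos: [0.5685, -0.1198, 0.1469]
tcp_rot: [2.798, 1.428, 0.001]
wrist_force: [-0.3, -0.6, 1.1]
width: 0.11
grip_force: 30.1
```

Request:
{"api": "carry_out", "payload": {
  "series": "0 0 -0.0005 -4; 0 0 -0.0005 -4; 0 0 0 0"
}}

```text
time: 12.75
tool_pos: [0.5686, -0.1198, 0.1461]
tcp_rot: [2.89, 1.23, 0.001]
wrist_force: [0.2, 0.4, 1.1]
width: 0.109
grip_force: 30.2
```

Request:
{"api": "carry_out", "payload": {
  "series": "0 0 -0.0004 -4; 0 0 -0.0004 -4; 0 0 0 0"
}}

```text
time: 13.12
tool_pos: [0.5685, -0.1198, 0.1452]
tcp_rot: [2.969, 1.026, 0.001]
wrist_force: [0.8, 0.1, 2.1]
width: 0.111
grip_force: 30.2
```

Request:
{"api": "carry_out", "payload": {
  "series": "0 0 -0.0004 -4; 0 0 -0.0004 -4; 0 0 0 0"
}}

```text
time: 13.5
tool_pos: [0.5685, -0.1198, 0.1444]
tcp_rot: [3.033, 0.817, 0.001]
wrist_force: [-0.3, 0.0, 2.8]
width: 0.112
grip_force: 30.3
```

Request:
{"api": "carry_out", "payload": {
  "series": "0 0 -0.0004 -4; 0 0 -0.0004 -4; 0 0 0 0"
}}

```text
time: 13.88
tool_pos: [0.5685, -0.1198, 0.1437]
tcp_rot: [3.083, 0.603, 0.001]
wrist_force: [-0.1, 0.2, 3.0]
width: 0.105
grip_force: 30.4
```

Request:
{"api": "carry_out", "payload": {
  "series": "0 0 -0.0004 -4; 0 0 -0.0004 -4; 0 0 0 0"
}}

```text
time: 14.25
tool_pos: [0.5684, -0.1197, 0.1428]
tcp_rot: [3.118, 0.387, 0.001]
wrist_force: [-0.2, 0.4, 3.2]
width: 0.113
grip_force: 30.4
```

Request:
{"api": "carry_out", "payload": {
  "series": "0 0 -0.0003 -3; 0 0 -0.0003 -3; 0 0 0 0"
}}

```text
time: 14.62
tool_pos: [0.5685, -0.1197, 0.1422]
tcp_rot: [3.134, 0.223, 0.001]
wrist_force: [-0.5, -0.2, 3.2]
width: 0.111
grip_force: 30.5
```

Near home now; continue in small steps until the torque or force rises.

Request:
{"api": "carry_out", "payload": {
  "series": "0 0 -0.0003 -3; 0 0 -0.0002 -3; 0 0 0 0"
}}

```text
time: 15.0
tool_pos: [0.5687, -0.1199, 0.1422]
tcp_rot: [3.141, 0.058, 0.001]
wrist_force: [-0.2, -0.1, 6.0]
width: 0.114
grip_force: 30.7
```

Run:
```python
from fit import *
s,p,d,W=wcloud(); P=W.reshape(-1,3); t=s["tool_pos"]; print(t,s["wrist_force"],s["torque"])
q=P[(np.hypot(*(P[:,:2]-t[:2]).T)<.05)]; h,b=np.histogram(q[:,2],np.arange(.108,.132,.001)); print([(round(float(x),3),int(n)) for x,n in zip(b,h)])
```

```text
[ 0.56869317 -0.11988886  0.14218531] [-0.24698277 -0.05326289  5.96638818] [-0.00771426  0.09969369 -0.10123716]
[(0.108, 40), (0.109, 33), (0.11, 35), (0.111, 66), (0.112, 152), (0.113, 607), (0.114, 683), (0.115, 121), (0.116, 41), (0.117, 42), (0.118, 159), (0.119, 1536), (0.12, 2701), (0.121, 464), (0.122, 41), (0.123, 52), (0.124, 83), (0.125, 22), (0.126, 13), (0.127, 12), (0.128, 12), (0.129, 14), (0.13, 27), (0.131, 23)]
```

Request:
{"api": "carry_out", "payload": {
  "series": "0 0 0 -3; 0 0 0 0"
}}

```text
time: 15.3
tool_pos: [0.5687, -0.1199, 0.1422]
tcp_rot: [3.141, -0.024, 0.001]
wrist_force: [-0.9, -0.3, 6.3]
width: 0.109
grip_force: 30.7
```

```bash
python3 -c "
from h import *
s=bot.read_state();print(s['torque'],s['wrist_force'],s['tool_pos'])"
```

```text
[-0.0375674   0.06511449 -0.06461418] [-0.85441698 -0.34156281  6.28267979] [ 0.56868897 -0.11991505  0.142153  ]
```

Request:
{"api": "carry_out", "payload": {
  "series": "0 0 0.0005 0; 0 0 0 0; 0 0 0 0; 0 0 0 0; 0 0 0 0; 0 0 0 0",
  "jaw": 0
}}

```text
time: 16.05
tool_pos: [0.5683, -0.1197, 0.142]
tcp_rot: [3.141, -0.028, 0.0]
wrist_force: [0.3, 0.2, 0.3]
width: 0.501
grip_force: 0.0
```

Request:
{"api": "carry_out", "payload": {
  "series": "0 0 0.005 0; 0 0 0.02 0; 0 0 0.03 0; 0 0 0.03 0; 0 0 0.015 0; 0 0 0 0; 0 0 0 0"
}}

```text
time: 16.92
tool_pos: [0.5676, -0.1195, 0.2409]
tcp_rot: [-3.141, 0.028, 0.003]
wrist_force: [-0.3, 0.6, -0.7]
width: 0.502
grip_force: 0.0
```

Run:
```python
from fit import *
s,p,d,W=wcloud(); P=W.reshape(-1,3); t=s["tool_pos"]; print(t,s["wrist_force"],s["width"])
q=P[(np.hypot(*(P[:,:2]-[.5675,-.12]).T)<.05)]
print("flange",edge(P,.117,.124,t[:2],.033)); print("rim",edge(P,.108,.117,(.568,-.119),.037))
f=q[(abs(q[:,2]-.12)<.003)]; A=np.c_[f[:,:2]-f[:,:2].mean(0),np.ones(len(f))]; print(len(f),np.linalg.lstsq(A,f[:,2],rcond=None)[0])
print(np.median(q[abs(q[:,2]-.114)<.002][:,2]))
cv2.imwrite("pics/g.png",p)
```

```text
[ 0.56757939 -0.11952232  0.24090336] [-0.33517905  0.60104719 -0.70358581] 0.502006625859455
flange (array([ 0.5677, -0.1204]), 85, np.float64(0.00053))
rim (array([ 0.5673, -0.1208]), 82, np.float64(0.00066))
3053 [-2.82322843e-03  6.15591140e-05  1.20186656e-01]
0.11394018197473388
```

View pics/g.png

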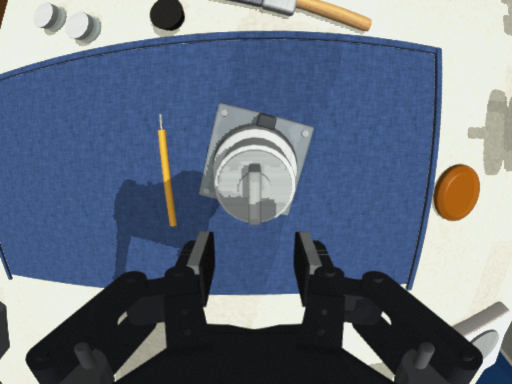

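The plug at (254,185) sits flat and centred in the neck. Its flange top is 6 mm above the rim, which equals the flange's thickness, so it is home. The jaws are open and clear, and the bystanders are undisturbed.

```bash
python3 -c "
from h import *
print(bot.finish_job())"
```

```text
the job is handed in; nothing more can be done
None
```

The plug is screwed home, let go and handed in at about 17 s: it measured flat and centred on the rim, wrist force stayed under 7 N in the neck, and no bystander was touched; no backing-off was needed, as the lugs went straight into the starts.

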